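# Wind the router cutter down and lock it

### The job

Put the router table to bed: turn the black lift knob anticlockwise (seen from above) until it is hard against its end stop, so that the cutter is fully down. Then tighten the red lock knob clockwise until its clutch slips, let it slip for about a tenth of a turn and no more, and leave both knobs there. Keep off the cutter and do not disturb the glue tub, the hammer, the brass gauge or the offcut.

Things in the scene. Friction and masses are not known exactly. Their poses are not given: they have to be found in the camera images.
- router_plate: grey router plate in a wooden rim, fixed on the bench, 284 x 354 x 24 mm; origin at the middle of its underside, z up, flat top face at z = 24 mm. It carries the two knobs (nearer half, 190 mm apart, 45 mm to the -x side of the middle, either way round), and the cutter in a 46 mm bore at local (60, 0) mm
- lift_grip (a point): black lift knob: 58 mm disc with a bar grip 52 mm long, 16 wide, 34 high, to be pinched across its width from above; disc top 44 mm, bar top 78 mm above the bench. Point on the turning axis, 13 mm below the bar's top; x along the bar to its white mark, z up. Drag 0.08 Nm; 1.6 to 2.8 rad anticlockwise to a rigid end stop whose angle differs every time and cannot be seen, only felt
- cutter: two-winged steel router cutter, 30 mm across, red body; origin at the middle of its top, z up. It moves only with the lift knob, down 5 mm per rad anticlockwise. With the knob at its end stop this top is 3 mm below the plate's top face (21 mm above the plate's underside); at the start it stands 8 to 14 mm higher than that
- lock_grip (a point): red lock knob: 46 mm disc with a bar grip 44 mm long, 14 wide, 34 high, to be pinched across its width from above; disc top 46 mm, bar top 80 mm above the bench. Point on the turning axis, 13 mm below the bar's top; x along the bar to its white mark, z up. Clockwise it takes its spindle along (drag 0.08 Nm) and closes the brass jaw; turned back it loosens
- lock_clutch (a joint): how far the red knob's clutch has slipped clockwise on its spindle, rad: 0 while it holds. After 0.4 to 0.9 rad of clockwise turning the spindle is seated and stops; the torque then climbs at 2.5 Nm/rad (the knob winds up by 0.14 rad, and springs back when let go) to a steady 0.35 Nm, at which the clutch slips and this value grows
- lock_jaw: brass jaw block 18 x 24 x 10 mm sliding on a short track beside the red knob; origin at the lower middle of the face towards the knob, x pointing away from the knob. It closes 4 mm per rad of spindle turn; fully closed its origin is 34 mm (horizontally) from the red knob's axis
- gauge: stepped brass setting gauge lying on the plate, 30 x 50 x 24 mm, loose; leave alone; origin under its middle
- offcut: pale wooden offcut lying on the plate, 35 x 75 x 18 mm, loose; leave alone; origin under its middle
- tub: white open glue tub standing on the bench, 110 mm across, 100 mm high, empty; leave alone; origin under its middle
- hammer: hammer 280 mm long lying on the bench; leave alone; origin under the handle

How it is judged:
By the outcome, as a careful person would: the job done as asked, in the order asked, and still so for the second after the job is handed in, with the robot touching nothing.
It also fails if it takes over 64 s, if anything falls off the work surface, if the arm or the gripper's body presses on something with over 40 N, if the wrist force passes 120 N, or if a joint passes its speed limit or range.

### The arm

A 6-joint arm with a two-finger parallel gripper is mounted at the origin on the work surface. World frame = base frame: x ahead of the robot, y to its left, z up, the work surface at z = 0. Lengths are in mm, angles in rad, forces in N, time in s.
With the tool pointing down it reaches from about 350 to 775 mm from the base axis. Payload 7.3 kg.
Tool frame: the origin (TCP) lies between the finger pads; the fingertips stand 22 mm ahead of it and the grasp point (between the pads) lies 3 mm ahead of it; z points along the fingers, x is the direction in which the jaws open and shut, and the axes are right-handed (so a half turn about z gives the same grasp; the last joint's range is limited). The gripper opens to 92 mm and grips with 3 to 60 N. Pads are 19 mm wide; open, the fingers measure 130 mm over their backs; the gripper's body (75 mm by 190 mm) begins 47 mm behind the grasp point.
Start: joints at [1.102, 0.342, 1.524, -0, 1.275, -0.146], TCP at [166.527, 497.907, 248.741] pointing down, gripper open.
Joint ranges: [-2.53, 2.53], [-0.77, 2.02], [0.04, 2.7], [-1, 4.14], [0.28, 2.66], [-3.11, 3.11]. Speed limits (rad/s): [2.57, 2.57, 3.14, 3.14, 3.14, 3.14].

### API

Orientations are given as [roll, pitch, yaw] about the fixed x, y, z axes, in that order (R = Rz(yaw) Ry(pitch) Rx(roll)).
In Python, from plant import * gives the robot as it stands. The module is installed in compiled form; this text tells all that it offers.
- The arm moves only by the shell command python3 -m handwheel 'ROWS' [OPENING]. ROWS is a JSON object of lists of equal length, an entry for each row: "translation": the shift along the world's x, y, z in units of 15 cm (1.0 is 15 cm), a list of three; "twist": the turn about the world's z in units of 90 degrees (1.0 is 90 degrees). In form: {"translation": [[tx, ty, tz], ...], "twist": [twist, ...]}. A call has exactly 8 rows; each row shifts and turns the pose as measured when the row begins; what a row does not reach is not made up. A row lasts 1/8 s, in which the tool goes at most 62.5 mm and 10.7 degrees, less where a joint would pass 70% of its speed; a pose out of reach is approached as far as the arm can. A call with a number of a shift or a turn outside -1 to 1 is refused whole. A call with a gripper value outside its range is refused whole. OPENING is the closure in counts, from 0 (fully open) to 255 (shut), set as the call begins (- or left out, the last holds). The fingers move at their own pace and stop on an object; the grip force is fixed at half the most. Time passes only in rows, so rows that do not move let the fingers close, or fill a call up. It gives the time, the measured TCP pose, the force and the opening at its end, in the units of the state.
- get_obs(): the state, without advancing time (a new reading comes with each control period).
- capture(name): name is "scene" or "side" or "wrist"; returns a dict with "img" (384x512x3 uint8, red, green, blue), "vertical_fov" (degrees; the focal length in pixels is half the picture's height over the tangent of half this angle, whatever the lens; pixels are square), "cx", "cy" (the principal point, pixels), "distortion" ([k1, k2, p1, p2, k3] as OpenCV has them; the pictures are not rectified), "world_from_camera" (4x4, takes a point from camera to world coordinates). Camera axes: x right, y up, looking along -z (the intrinsics and any distortion apply to the point x, -y, -z); pixel columns grow to the right and rows downward; lengths in mm; the calibration is good to about 2 mm. A picture is of the moment at which its call begins. There is no depth.
- close_job(): hands the job in, once; it reports no verdict.
Trained networks look in the newest picture that a camera, given by its name, has taken for a name from the list of things; names that differ only in an ending like _2 or _b are one class to them, and where a whole thing is asked for, a point or a joint stands for the part that bears it (a point fixed in the world has none). Each returns a list of dicts, best first, with "score" (0 to 1); they miss things now and then, are a little off and sometimes report something else, mostly with a low value. They report only what shows in the picture. A call takes as long as a camera call.
- search_frame(camera, label): "position" ([x, y, z] in mm, in the coordinates of the camera as it stood for that picture, good to about 4 mm: the middle of the surface that is visible of it).
- spot_point(camera, label): "position" ([x, y, z] in mm, in the coordinates of the camera as it stood for that picture, good to about 4 mm: a listed point, or the origin of a listed thing).
The state is a dict: "time": time; "joint_positions": joint angles; "dq": joint speeds; "tau": joint torques, N m; "tool_pos": TCP position; "tcp_rot": TCP orientation; "contact_force": force on the tool from outside, world axes, zero at the start; "moment": the same for the moment, N m; "grip_width": finger opening in mm.
Only numpy, scipy, OpenCV 4.12 (cv2) and the standard library are available. Lean on these libraries where they do the work, as an engineer would, in place of code of your own. Each camera call takes 0.05 s, during which the arm holds its last target.

## Working session

There is one attempt and no reset: what is moved stays moved. The work goes in short steps, Python scripts to look and compute and a shell command to move; the robot and the scene stay as the last step left them, time stands still between calls to the robot, and variables do not carry over. Pictures are saved under pics/ and viewed, and the job is handed in when it is done.

```bash
mkdir -p pics; cat > h.py <<'E'
from plant import *
import numpy as np, cv2
def snap(cam,name):
    c=capture(cam); cv2.imwrite(f'pics/{name}.png',c['img'][:,:,::-1]); return c
def w(c,p):
    return (c['world_from_camera']@np.r_[p,1])[:3]
def pix(c,P):
    q=np.linalg.inv(c['world_from_camera'])@np.r_[P,1]; f=192/np.tan(np.radians(c['vertical_fov']/2))
    K=np.array([[f,0,c['cx']],[0,f,c['cy']],[0,0,1.]])
    return cv2.projectPoints(np.array([[q[0],-q[1],-q[2]]]),np.zeros(3),np.zeros(3),K,np.array(c['distortion']))[0].ravel()
def ray(c,uv,z):
    f=192/np.tan(np.radians(c['vertical_fov']/2)); K=np.array([[f,0,c['cx']],[0,f,c['cy']],[0,0,1.]])
    x,y=cv2.undistortPoints(np.array([[uv]],float),K,np.array(c['distortion'])).ravel()
    T=c['world_from_camera']; d=T[:3,:3]@np.array([x,-y,-1]); o=T[:3,3]
    return o+d*(z-o[2])/d[2]
E
python3 - <<'E'
from h import *
np.set_printoptions(precision=1,suppress=True)
print(get_obs())
for cam in ['scene','side','wrist']:
    c=snap(cam,cam+'0'); print(cam,c['world_from_camera'][:3,3])
    for l in ['lift_grip','lock_grip','cutter','lock_jaw','router_plate','gauge','offcut','tub','hammer']:
        for r in spot_point(cam,l)[:2]: print(l,round(r['score'],2),w(c,r['position']),pix(c,w(c,r['position'])))
E
```

```text
{'time': 0.0, 'joint_positions': array([ 1.1,  0.3,  1.5, -0. ,  1.3, -0.1]), 'dq': array([-0.,  0., -0., -0.,  0., -0.]), 'tau': array([  0. , -43.1, -24.4,   0.1,   0.1,  -0. ]), 'tool_pos': array([166.3, 497.6, 248. ]), 'tcp_rot': array([-3.1,  0. ,  1.2]), 'contact_force': array([-0.6,  1.1,  0.9]), 'moment': array([ 0., -0., -0.]), 'grip_width': 91.72751542965133}
scene [1124.6  754.2  864.5]
lift_grip 0.59 [514.9 -22.2  66.2] [266.3 177.5]
lock_grip 0.72 [448.  160.   68.1] [321.2 200.8]
lock_grip 0.47 [568.3 203.5  24.2] [298.3 237. ]
cutter 0.43 [580.5 102.8  28.8] [273.4 217. ]
cutter 0.31 [641.7  -1.1  27.5] [236.8 205.7]
lock_jaw 0.48 [444.  118.9  32.1] [311.7 201.5]
router_plate 0.96 [521.9  84.9  -2.4] [284.5 213.3]
gauge 0.74 [571.4 201.6  24.2] [297.1 237.1]
offcut 0.8 [643.4   1.   24.5] [236.8 207. ]
tub 0.62 [513.2 455.8   1.5] [376.7 293. ]
tub 0.57 [643.5  -2.2  23.1] [236.2 206.8]
hammer 0.73 [ 469.7 -455.8   -0.1] [210.  130.3]
side [282.8 726.8 656.1]
lift_grip 0.73 [518.6 -21.9  66.7] [272.1 192.1]
lock_grip 0.88 [450.9 160.2  69. ] [273.7 242.1]
cutter 0.61 [583.5 107.1  28.4] [231.3 225.8]
lock_jaw 0.43 [443.4 120.1  26.3] [281.2 244.5]
router_plate 0.68 [526.5  83.3   0.8] [255.  233.6]
gauge 0.78 [571.3 200.9  22.2] [219.7 253.6]
offcut 0.52 [638.9   6.8  28.2] [228.2 198.7]
tub 0.65 [519.7 457.6   2. ] [185.3 361. ]
hammer 0.63 [ 471.7 -452.2   -1.8] [321.2 145.6]
wrist [ 89.8 523.8 384.6]
```

```bash
python3 - <<'E'
import cv2
for n,(a,b,x,y) in {'scene0':(140,270,200,370),'side0':(150,290,180,350)}.items():
    i=cv2.imread(f'pics/{n}.png'); cv2.imwrite(f'pics/{n}c.png',cv2.resize(i[a:b,x:y],None,fx=4,fy=4,interpolation=cv2.INTER_CUBIC))
E
```

```text
(no output)
```

View pics/scene0.png

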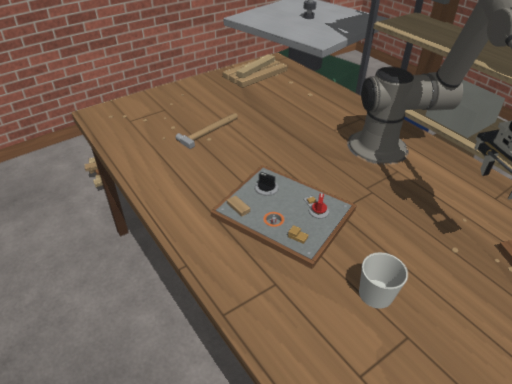

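View pics/scene0c.png

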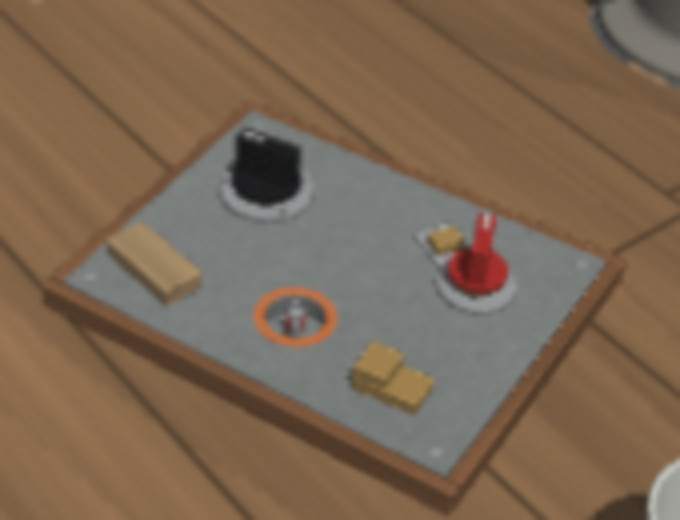

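View pics/side0c.png

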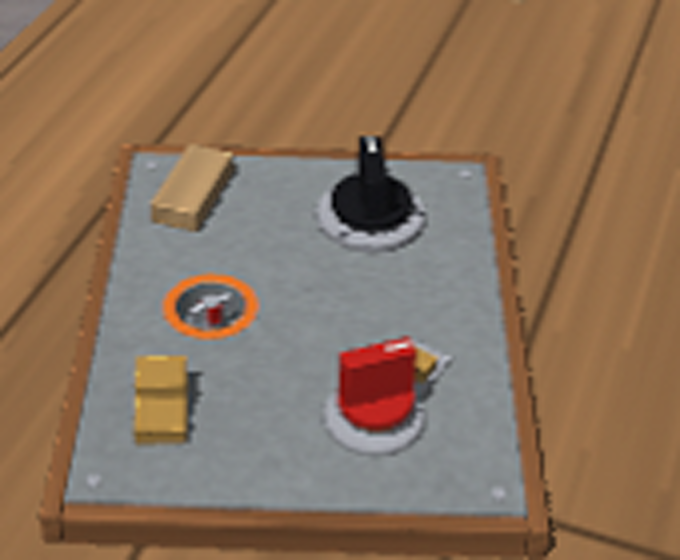

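```bash
python3 - <<'E'
from h import *
np.set_printoptions(precision=1,suppress=True)
c=capture('scene'); s=capture('side')
S=lambda u,v:(200+u/4-.5+.125,140+v/4-.5+.125)
D=lambda u,v:(180+u/4-.5+.125,150+v/4-.5+.125)
def d(n,a,b): print(n,a,b,(a+b)/2,np.linalg.norm(a-b),np.arctan2(*(a-b)[1::-1]))
d('lift scene mark-far',ray(c,S(247,132),78),ray(c,S(299,150),78))
d('lift side far-near',ray(s,D(371,138),78),ray(s,D(371,152),78))
d('lock scene',ray(c,S(487,214),80),ray(c,S(479,240),80))
d('lock side',ray(s,D(410,344),80),ray(s,D(343,356),80))
print(get_obs()['tcp_rot'].tolist(), get_obs()['joint_positions'])
w=capture('wrist'); print(w['world_from_camera'],w['vertical_fov'])
E
```

```text
lift scene mark-far [522.3 -39.1  78. ] [502.2   2.2  78. ] [512.2 -18.4  78. ] 45.9672937981408 -1.1202896141042067
lift side far-near [525.6 -42.6  78. ] [520.2 -27.1  78. ] [522.9 -34.8  78. ] 16.40944631460362 -1.2343450786448225
lock scene [434.7 144.   80. ] [459.2 162.1  80. ] [446.9 153.1  80. ] 30.487457043417542 -2.5068117871703195
lock side [436.6 143.7  80. ] [469.  167.5  80. ] [452.8 155.6  80. ] 40.238454230325424 -2.50607789975276
[3.141583115572043, -0.00012567986482947546, 1.2479954358714722] [ 1.1  0.3  1.5  0.   1.3 -0.1]
[[  0.3  -0.9  -0.3  89.8]
 [  0.9   0.3   0.1 523.8]
 [  0.   -0.3   1.  384.6]
 [  0.    0.    0.    1. ]] 60.743404522480915
```

```bash
python3 -m handwheel '{"translation":[[0.2,-0.3,0],[0.2,-0.3,0],[0.2,-0.3,0],[0.2,-0.3,0],[0.2,-0.3,0],[0.2,-0.3,0],[0.2,-0.3,0],[0.2,-0.3,0]],"twist":[-0.118,-0.118,-0.118,-0.118,-0.118,-0.118,-0.118,-0.118]}' 0
```

```text
time: 2.65
tool_pos: [410.9, 129.3, 249.7]
tcp_rot: [-3.14, -0.006, -0.254]
contact_force: [0.8, 0.9, 0.3]
grip_width: 91.8
```

```bash
python3 -m handwheel '{"translation":[[0.15,-0.2,0],[0.15,-0.2,0],[0.15,-0.2,-0.05],[0.12,-0.2,-0.05],[0.1,-0.17,-0.05],[0,0,-0.05],[0,0,-0.05],[0,0,0]],"twist":[-0.118,-0.118,-0.118,-0.118,-0.118,-0.118,-0.118,-0.118]}' 0
python3 -m handwheel '{"translation":[[0,0,0],[0,0,0],[0,0,0],[0,0,0],[0,0,0],[0,0,0],[0,0,0],[0,0,0]],"twist":[-0.118,-0.118,-0.118,-0.118,-0.118,-0.01,0,0]}' 0
python3 - <<'E'
from h import *
np.set_printoptions(precision=1,suppress=True)
o=get_obs();print(o['time'],o['tool_pos'],o['tcp_rot'][2])
c=snap('wrist','w1')
for l in ['lift_grip','lock_grip']:
        for r in spot_point('wrist',l)[:2]: print(l,round(r['score'],2),w(c,r['position']),pix(c,w(c,r['position'])))
g=o['tool_pos'].copy(); g[2]=78; print(pix(c,g))
E
```

```text
time: 3.65
tool_pos: [516.5, -26.2, 211.0]
tcp_rot: [-3.139, -0.009, -1.754]
contact_force: [0.2, 0.2, 0.4]
grip_width: 91.7
time: 4.65
tool_pos: [516.6, -26.3, 210.8]
tcp_rot: [-3.139, -0.009, -2.701]
contact_force: [-0.1, 0.0, 0.8]
grip_width: 92.0
4.65 [516.6 -26.3 210.8] -2.701242027915186
lift_grip 0.68 [516.4 -18.2  67. ] [249.3 192.5]
lock_grip 0.56 [449.8 159.8  65.8] [235.6 360.7]
[253. 188.]
```

View pics/w1.png

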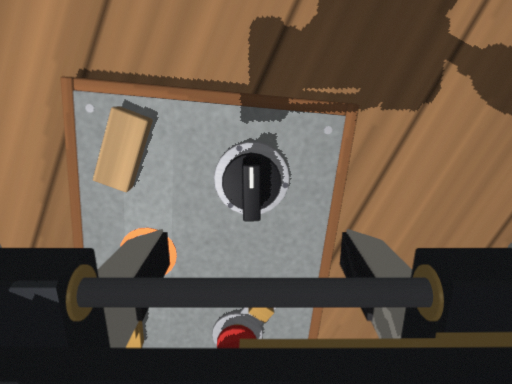

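```bash
python3 - <<'E'
from h import *
np.set_printoptions(precision=1,suppress=True)
c=capture('wrist')
print(c['world_from_camera'])
for z,p in [(28,(253,177.5)),(44,(251.5,183))]: print(z,ray(c,p,z))
for P in [(517,-20,24),(517,-20,78),(517,-22,44)]: print(P,pix(c,P))
a=np.array([ray(c,p,78) for p in [(251.5,220),(251.5,165),(251.5,188),(243,190),(261,190)]]);print(a)
i=cv2.imread('pics/w1.png')[120:240,190:320]
cv2.imwrite('pics/w1c.png',cv2.resize(i,None,fx=5,fy=5,interpolation=cv2.INTER_CUBIC))
E
```

```text
[[ -0.9   0.4   0.1 551.7]
 [ -0.4  -0.9  -0.3 -98.3]
 [  0.   -0.3   1.  346.8]
 [  0.    0.    0.    1. ]]
28 [514.8 -22.9  28. ]
44 [515.6 -21.1  44. ]
(517, -20, 24) [249.8 178.1]
(517, -20, 78) [249.5 194.2]
(517, -22, 44) [250.6 181.6]
[[505.3   1.   78. ]
 [526.3 -44.   78. ]
 [517.8 -25.7  78. ]
 [523.6 -21.   78. ]
 [509.7 -27.6  78. ]]
```

View pics/w1c.png

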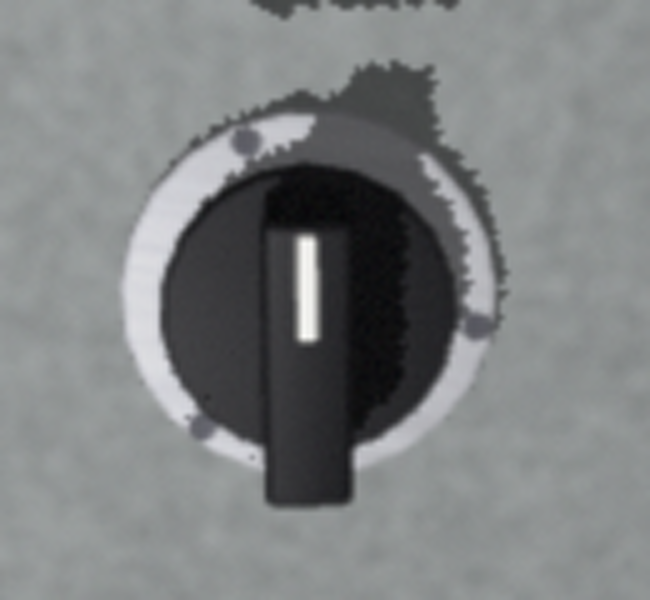

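```bash
python3 -m handwheel '{"translation":[[-0.005,0.03,0],[0,0,-0.25],[0,0,-0.25],[0,0,-0.2],[0,0,-0.14],[0,0,-0.07],[0,0,-0.02],[0,0,0]],"twist":[0,0,0,0,0,0,0,0]}' 0
```

```text
time: 5.85
tool_pos: [517.0, -20.2, 69.3]
tcp_rot: [-3.137, -0.004, -2.7]
contact_force: [0.8, 0.4, 0.7]
grip_width: 92.2
```

```bash
python3 -m handwheel '{"translation":[[0,0,0.01],[0,0,0],[0,0,0],[0,0,0],[0,0,0],[0,0,0],[0,0,0],[0,0,0]],"twist":[0,0,0,0,0,0,0,0]}' 255
python3 -c "
from h import *
o=get_obs();print(o['tool_pos'],o['tcp_rot'],o['contact_force'],o['moment'],o['grip_width'],o['time'])"
```

```text
time: 6.85
tool_pos: [516.6, -20.9, 72.8]
tcp_rot: [-3.135, -0.005, -2.699]
contact_force: [-12.6, -10.9, 10.0]
grip_width: 16.3
[516.57000104 -20.94753585  72.80762427] [-3.13511257 -0.00497563 -2.69921008] [-12.62419873 -10.87691197  10.02415935] [-1.73993017  2.27959761  0.0541689 ] 16.339704796339863 6.85
```

```bash
python3 -m handwheel '{"translation":[[0,0,0],[0,0,0],[0,0,0],[0,0,0],[0,0,0],[0,0,0],[0,0,0],[0,0,0]],"twist":[0.03,0.06,0.1,0.1,0.1,0.1,0.1,0.1]}' 255
python3 -c "
from h import *
o=get_obs();print(o['tool_pos'],o['tcp_rot'],o['contact_force'],o['moment'],o['grip_width'],o['time'])"
```

```text
time: 7.85
tool_pos: [516.1, -21.3, 72.9]
tcp_rot: [-3.136, -0.005, -1.584]
contact_force: [-0.2, -0.6, 1.3]
grip_width: 15.9
[516.07173773 -21.26679969  72.86334891] [-3.1358949  -0.00467585 -1.58394425] [-0.16532828 -0.59992448  1.27841209] [ 0.05010379  0.21807666 -0.10877153] 15.89286518633163 7.85
```

```bash
cat > st.py <<'E'
from h import *
np.set_printoptions(precision=2,suppress=True)
o=get_obs();print(o['tool_pos'],o['tcp_rot'],o['contact_force'],o['moment'],o['grip_width'],o['time'])
E
python3 -m handwheel '{"translation":[[0,0,0],[0,0,0],[0,0,0],[0,0,0],[0,0,0],[0,0,0],[0,0,0],[0,0,0]],"twist":[0.05,0.05,0.05,0.05,0.05,0.05,0.05,0.05]}' 255
python3 st.py
```

```text
time: 8.85
tool_pos: [515.9, -21.4, 72.8]
tcp_rot: [-3.136, -0.003, -0.938]
contact_force: [-0.9, -1.1, 1.0]
grip_width: 17.0
[515.95 -21.42  72.84] [-3.14 -0.   -0.94] [-0.9  -1.07  1.01] [-0.26  0.28 -0.96] 16.9563794648771 8.85
```

```bash
python3 - <<'E'
from h import *
c=snap('wrist','w2'); s=snap('side','s2'); 
i=c['img'][100:384,130:400,::-1]; j=s['img'][150:290,180:350,::-1]
cv2.imwrite('pics/w2c.png',np.hstack([cv2.resize(i,(400,420),interpolation=3),cv2.resize(j,(400,420),interpolation=3)]))
E
```

```text
(no output)
```

View pics/w2c.png

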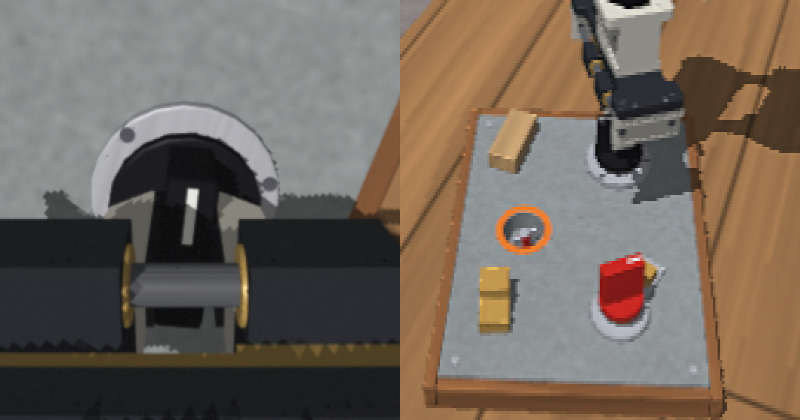

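```bash
python3 -m handwheel '{"translation":[[0,0,0],[0,0,0],[0,0,0],[0,0,0],[0,0,0],[0,0,0],[0,0,0],[0,0,0]],"twist":[0,0,0,0,0,0,0,0]}' 0
python3 st.py
```

```text
time: 9.95
tool_pos: [516.1, -21.3, 72.8]
tcp_rot: [-3.136, -0.004, -0.941]
contact_force: [-0.1, -0.4, 0.7]
grip_width: 90.1
[516.08 -21.3   72.81] [-3.14 -0.   -0.94] [-0.08 -0.39  0.69] [-0.09  0.07  0.01] 90.06667219906033 9.95
```

```bash
python3 -m handwheel '{"translation":[[0,0,0.2],[0,0,0.35],[0,0,0.35],[-0.09,0.24,0],[-0.09,0.24,0],[-0.09,0.24,0],[-0.09,0.24,0],[-0.08,0.24,0]],"twist":[0,0,0.118,0.118,0.118,0.118,0.118,0.118]}' 0
python3 -m handwheel '{"translation":[[0,0,0],[0,0,0],[0,0,0],[0,0,0],[0,0,0],[0,0,0],[0,0,0],[0,0,0]],"twist":[0.118,0.118,0.118,0.118,0.118,0.118,0.118,0.118]}' 0
python3 -m handwheel '{"translation":[[0,0,0],[0,0,0],[0,0,0],[0,0,0],[0,0,0],[0,0,0],[0,0,0],[0,0,0]],"twist":[0.118,0.118,0.118,0.03,0,0,0,0]}' 0
python3 - <<'E'
from h import *
np.set_printoptions(precision=2,suppress=True)
o=get_obs();print(o['time'],o['tool_pos'],o['tcp_rot'][2],o['joint_positions'])
c=snap('wrist','w3');snap('side','s3')
for l in ['lift_grip','lock_grip','lock_jaw']:
        for r in spot_point('wrist',l)[:1]: print(l,round(r['score'],2),w(c,r['position']),pix(c,w(c,r['position'])))
u,v=pix(c,(450,160,80)).astype(int);u0,v0=max(u-75,0),max(v-60,0);print(u0,v0)
i=c['img'][v0:v0+120,u0:u0+150,::-1]; cv2.imwrite('pics/w3c.png',cv2.resize(i,None,fx=5,fy=5,interpolation=3))
j=cv2.imread('pics/s3.png')[150:290,180:350]; cv2.imwrite('pics/s3c.png',cv2.resize(j,None,fx=4,fy=4,interpolation=3))
E
```

```text
time: 10.95
tool_pos: [448.1, 161.5, 212.5]
tcp_rot: [-3.138, -0.008, 0.187]
contact_force: [-0.6, 0.2, -0.5]
grip_width: 92.1
time: 11.95
tool_pos: [445.9, 164.4, 212.7]
tcp_rot: [-3.138, -0.008, 1.687]
contact_force: [0.3, 0.5, -0.7]
grip_width: 91.6
time: 12.95
tool_pos: [445.4, 164.3, 212.7]
tcp_rot: [-3.137, -0.008, 2.297]
contact_force: [-0.3, 0.1, -0.8]
grip_width: 91.5
12.95 [445.35 164.28 212.66] 2.297315649761224 [ 0.19  0.29  1.71  0.    1.15 -2.11]
lift_grip 0.64 [516.   -18.48  66.2 ] [ 32.87 105.79]
lock_grip 0.74 [447.99 160.83  67.61] [247.73 184.4 ]
lock_jaw 0.9 [444.43 119.28  29.  ] [218.63 143.87]
170 129
```

View pics/w3c.png

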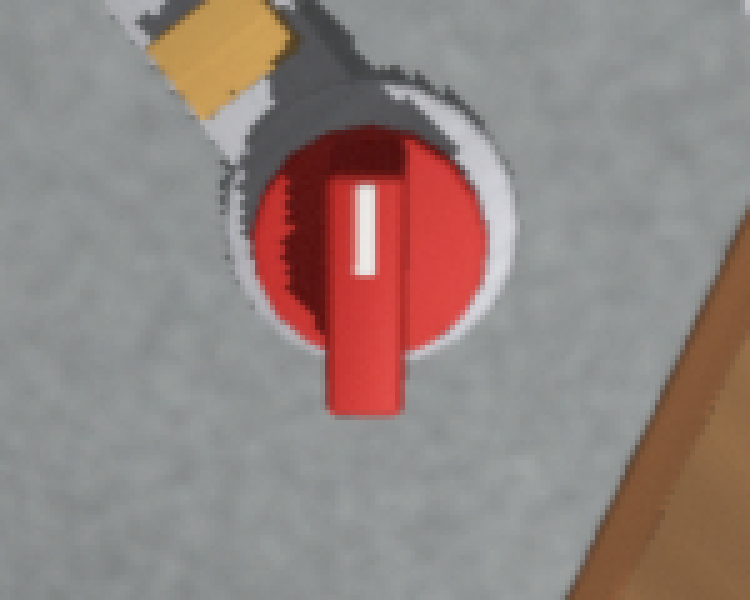

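View pics/w3.png

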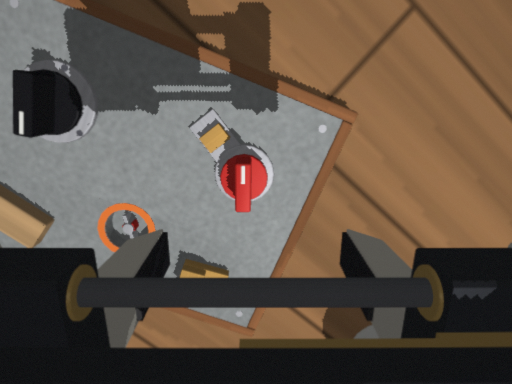

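View pics/s3c.png

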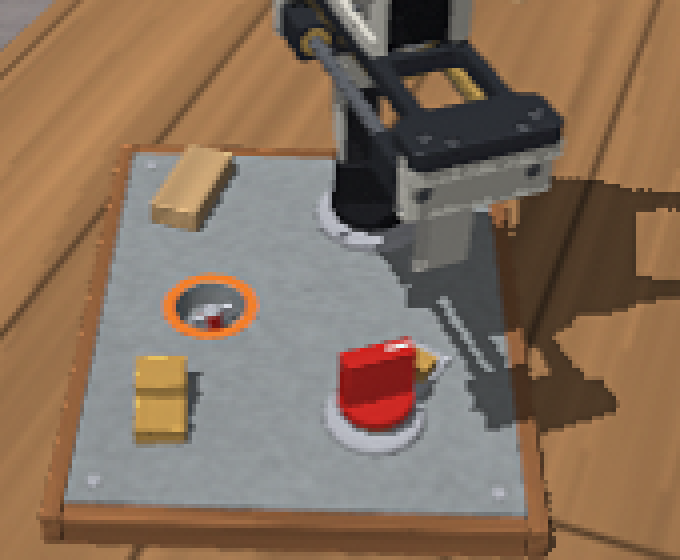

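```bash
python3 - <<'E'
from h import *
np.set_printoptions(precision=1,suppress=True)
a=cv2.imread('pics/side0.png')[205:245,210:255];b=cv2.imread('pics/s3.png')[205:245,210:255]
c=capture('wrist')
w=c['img'][40:160,0:120,::-1]
cv2.imwrite('pics/cmp.png',np.hstack([cv2.resize(a,(270,240),interpolation=3),cv2.resize(b,(270,240),interpolation=3),cv2.resize(w,(240,240),interpolation=3)]))
p=[ray(c,q,80) for q in [(243,206.8-5+9.5),(243,164.5)]]; print(p,(p[0]+p[1])/2)
p=[ray(c,(170+365/5,129+v/5),80) for v in(178,414)]; print(p,(p[0]+p[1])/2,np.linalg.norm(p[0]-p[1]),np.arctan2(*(p[0]-p[1])[1::-1]))
E
```

```text
[array([466.4, 171.7,  80. ]), array([434.9, 144.2,  80. ])] [450.6 158.   80. ]
[array([435. , 144.3,  80. ]), array([466.7, 172. ,  80. ])] [450.8 158.1  80. ] 42.13534529295448 -2.424638560074397
```

View pics/cmp.png

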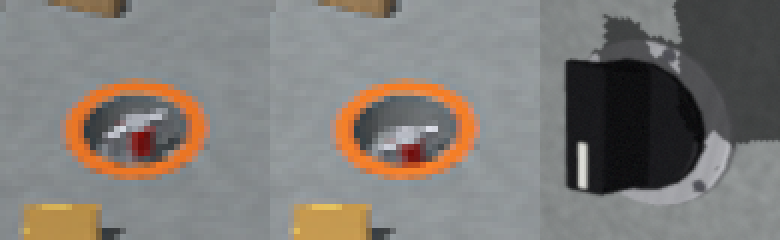

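```bash
python3 - <<'E'
from h import *
c=capture('wrist')
a=ray(c,(21.3,133.5),78);b=ray(c,(21.8,111.5),78);print(a,b,np.arctan2(*(a-b)[1::-1]))
a=ray(c,(21.0,134),78);b=ray(c,(22,72),78);print(a,b,(a+b)/2,np.linalg.norm(a-b),np.arctan2(*(a-b)[1::-1]))
E
```

```text
[536.2735601  -8.7873939  78.       ] [520.47498778 -17.47287005  78.        ] 0.5026615082754758
[536.79751142  -8.76501835  78.        ] [493.93012322 -32.73118903  78.        ] [515.36381732 -20.74810369  78.        ] 49.112017956552464 0.5097853942920156
```

```bash
python3 -m handwheel '{"translation":[[0.035,-0.04,0],[0,0,-0.25],[0,0,-0.25],[0,0,-0.2],[0,0,-0.14],[0,0,-0.06],[0,0,-0.02],[0,0,0]],"twist":[0,0,0,0,0,0,0,0]}' 0
python3 st.py
```

```text
time: 14.3
tool_pos: [454.6, 156.2, 72.4]
tcp_rot: [3.141, -0.004, 2.297]
contact_force: [0.2, -0.6, 0.1]
grip_width: 91.8
[454.58 156.17  72.41] [ 3.14 -0.    2.3 ] [ 0.17 -0.61  0.1 ] [0.03 0.07 0.01] 91.79526604773632 14.3
```

```bash
python3 -m handwheel '{"translation":[[-0.025,0.013,0.005],[0,0,0],[0,0,0],[0,0,0],[0,0,0],[0,0,0],[0,0,0],[0,0,0]],"twist":[0,0,0,0,0,0,0,0]}' 0
python3 st.py
```

```text
time: 15.3
tool_pos: [451.7, 158.5, 75.1]
tcp_rot: [3.138, -0.002, 2.297]
contact_force: [0.5, 0.1, 0.6]
grip_width: 91.8
[451.68 158.55  75.1 ] [ 3.14 -0.    2.3 ] [0.54 0.06 0.64] [ 0.13  0.09 -0.03] 91.77284377065148 15.3
```

```bash
python3 -m handwheel '{"translation":[[-0.003,0,-0.01],[0,0,0],[0,0,0],[0,0,0],[0,0,0],[0,0,0],[0,0,0],[0,0,0]],"twist":[0,0,0,0,0,0,0,0]}' 255
python3 st.py
```

```text
time: 16.3
tool_pos: [451.2, 158.5, 73.5]
tcp_rot: [3.138, -0.002, 2.297]
contact_force: [0.6, 0.7, -0.6]
grip_width: 16.7
[451.18 158.54  73.45] [ 3.14 -0.    2.3 ] [ 0.62  0.7  -0.6 ] [0.08 0.03 0.03] 16.71982791434792 16.3
```

```bash
python3 -m handwheel '{"translation":[[0,0,0],[0,0,0],[0,0,0],[0,0,0],[0,0,0],[0,0,0],[0,0,0],[0,0,0]],"twist":[0,-0.03,-0.03,-0.03,-0.03,-0.03,-0.03,-0.03]}' 255
python3 st.py
```

```text
time: 17.3
tool_pos: [452.0, 157.7, 73.6]
tcp_rot: [3.137, 0.0, 1.958]
contact_force: [0.2, -1.3, 0.6]
grip_width: 13.5
[452.03 157.67  73.56] [3.14 0.   1.96] [ 0.17 -1.29  0.64] [-0.1  -0.02  0.09] 13.5089937757345 17.3
```

```bash
for k in 1; do python3 -m handwheel '{"translation":[[0,0,0],[0,0,0],[0,0,0],[0,0,0],[0,0,0],[0,0,0],[0,0,0],[0,0,0]],"twist":[-0.01,-0.01,-0.01,-0.01,-0.01,-0.01,-0.01,-0.01]}' 255 >/dev/null
python3 st.py; done
```

```text
[452.07 157.61  73.57] [3.14 0.   1.83] [ 0.14 -1.15  0.21] [-0.18 -0.09  0.12] 13.681240093997433 18.3
```

```bash
python3 -m handwheel '{"translation":[[0,0,0],[0,0,0],[0,0,0],[0,0,0],[0,0,0],[0,0,0],[0,0,0],[0,0,0]],"twist":[-0.01,-0.01,-0.01,-0.01,-0.01,-0.01,-0.01,-0.01]}' 255 >/dev/null
python3 st.py
```

```text
[452.12 157.49  73.57] [3.14 0.   1.69] [ 0.55 -1.23  0.23] [-0.18 -0.1   0.06] 13.922147681220522 19.3
```

```bash
sed -i 's/precision=2/precision=3/' st.py; python3 -m handwheel '{"translation":[[0,0,0],[0,0,0],[0,0,0],[0,0,0],[0,0,0],[0,0,0],[0,0,0],[0,0,0]],"twist":[-0.01,-0.01,-0.01,-0.01,-0.01,-0.01,-0.01,-0.01]}' 255 >/dev/null
python3 st.py
```

```text
[452.13  157.368  73.548] [3.137 0.001 1.557] [ 0.057 -2.053  0.218] [-0.234 -0.122  0.076] 13.958450096556128 20.3
```

```bash
python3 -m handwheel '{"translation":[[0,0,0],[0,0,0],[0,0,0],[0,0,0],[0,0,0],[0,0,0],[0,0,0],[0,0,0]],"twist":[-0.01,-0.01,-0.01,-0.01,-0.01,-0.01,-0.01,-0.01]}' 255 >/dev/null
python3 st.py
```

```text
[452.117 157.24   73.551] [3.137 0.001 1.422] [-0.002 -2.231 -0.145] [-0.344 -0.156  0.067] 13.975355502596319 21.3
```

```bash
python3 -m handwheel '{"translation":[[0,0,0],[0,0,0],[0,0,0],[0,0,0],[0,0,0],[0,0,0],[0,0,0],[0,0,0]],"twist":[-0.01,-0.01,-0.01,-0.01,-0.01,-0.01,-0.01,-0.01]}' 255 >/dev/null
python3 st.py
```

```text
[452.133 157.162  73.545] [3.137 0.001 1.289] [ 1.247 -2.911 -0.22 ] [-0.379 -0.077  0.332] 13.783991089072444 22.3
```

```bash
python3 -m handwheel '{"translation":[[0,0,0],[0,0,0],[0,0,0],[0,0,0],[0,0,0],[0,0,0],[0,0,0],[0,0,0]],"twist":[0,0,0,0,-0.01,-0.01,-0.01,-0.01]}' 255 >/dev/null
python3 st.py
```

```text
[452.125 157.085  73.56 ] [3.137 0.001 1.222] [ 0.359 -2.547  0.368] [-0.346 -0.117  0.344] 13.806150311663185 23.3
```

```bash
python3 - <<'E'
from h import *
c=snap('wrist','w4')
cv2.imwrite('pics/w4c.png',cv2.resize(c['img'][130:330,150:350,::-1],(600,600),interpolation=3))
E
```

```text
(no output)
```

View pics/w4c.png

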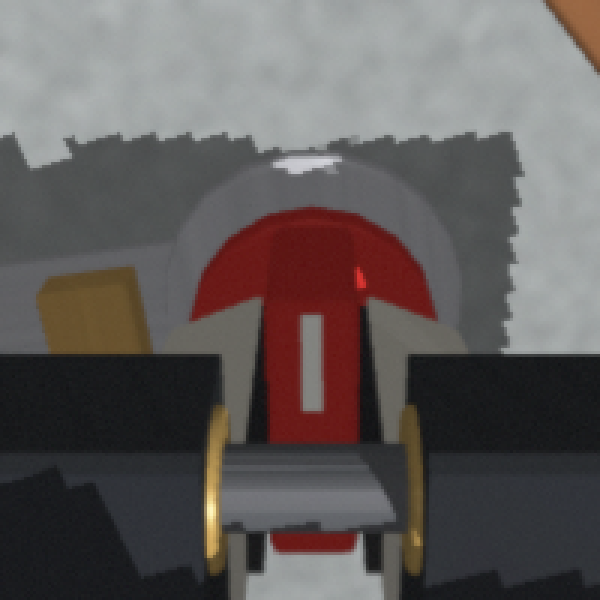

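```bash
python3 -m handwheel '{"translation":[[0,0,0],[0,0,0],[0,0,0],[0,0,0],[0,0,0],[0,0,0],[0,0,0],[0,0,0]],"twist":[-0.02,-0.02,-0.02,-0.02,-0.02,-0.02,-0.02,-0.02]}' 255 >/dev/null
python3 st.py
```

```text
[452.084 156.879  73.56 ] [3.137 0.002 0.953] [ 0.441 -3.51  -0.619] [-0.541 -0.162  0.397] 13.642358295252786 24.35
```

```bash
python3 -m handwheel '{"translation":[[0,0,0],[0,0,0],[0,0,0],[0,0,0],[0,0,0],[0,0,0],[0,0,0],[0,0,0]],"twist":[-0.02,-0.02,-0.02,-0.02,-0.02,-0.02,-0.02,-0.015]}' 255 >/dev/null
python3 st.py
python3 - <<'E'
from h import *
c=snap('wrist','w5')
cv2.imwrite('pics/w5c.png',cv2.resize(c['img'][130:330,150:350,::-1],(600,600),interpolation=3))
E
```

```text
[451.943 156.694  73.556] [3.137 0.002 0.692] [ 0.402 -3.294  0.734] [-0.71  -0.159  0.362] 13.757427195577812 25.35
```

View pics/w5c.png

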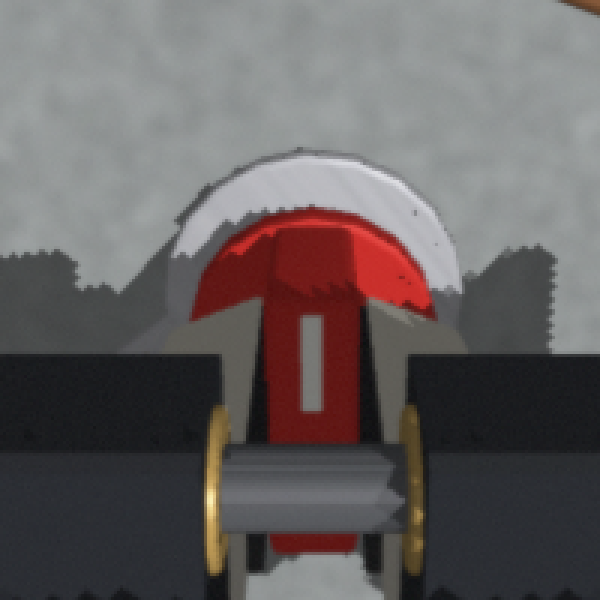

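```bash
python3 -m handwheel '{"translation":[[0,0,0],[0,0,0],[0,0,0],[0,0,0],[0,0,0],[0,0,0],[0,0,0],[0,0,0]],"twist":[-0.015,0,0,0,0,0,0,0]}' 255 >/dev/null
python3 st.py
python3 -m handwheel '{"translation":[[0,0,0],[0,0,0],[0,0,0],[0,0,0],[0,0,0],[0,0,0],[0,0,0],[0,0,0]],"twist":[0,0,0,0,0,0,0,0]}' 0
python3 -m handwheel '{"translation":[[0,0,0.1],[0,0,0.25],[0,0,0.35],[0,0,0.35],[0,0,0],[0,0,0],[0,0,0],[0,0,0]],"twist":[0,0,0,0,0,0,0,0]}' 0
python3 - <<'E'
from h import *
np.set_printoptions(precision=2,suppress=True)
o=get_obs();print(o['time'],o['tool_pos'],o['tcp_rot'][2])
c=snap('wrist','w6');s=snap('side','s6')
for l in ['lift_grip','lock_grip','lock_jaw']:
        for r in spot_point('wrist',l)[:1]: print(l,round(r['score'],2),w(c,r['position']),pix(c,w(c,r['position'])))
cv2.imwrite('pics/s6c.png',cv2.resize(s['img'][150:290,180:350,::-1],None,fx=4,fy=4,interpolation=3))
E
```

```text
[451.911 156.667  73.547] [3.137 0.002 0.666] [ 0.14  -3.485  0.606] [-0.696 -0.118  0.321] 13.865044482536204 26.4
time: 27.4
tool_pos: [451.7, 158.0, 73.5]
tcp_rot: [3.139, 0.001, 0.663]
contact_force: [0.5, -0.3, -0.7]
grip_width: 88.9
time: 28.4
tool_pos: [449.0, 157.4, 232.3]
tcp_rot: [-3.141, 0.007, 0.663]
contact_force: [0.0, -0.3, 0.1]
grip_width: 91.8
28.4 [449.01 157.37 232.25] 0.662852220272369
lift_grip 0.76 [518.49 -18.77  65.77] [207.49 334.95]
lock_jaw 0.94 [445.12 124.23  25.64] [234.14 190.09]
```

View pics/w6.png

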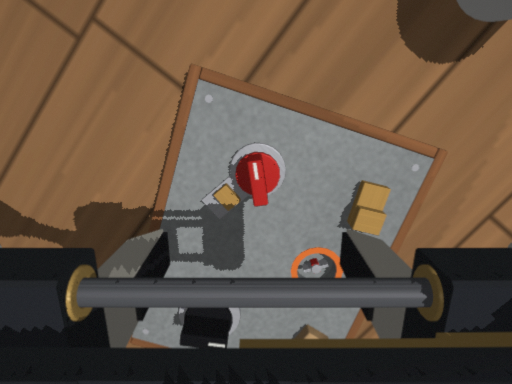

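View pics/s6c.png

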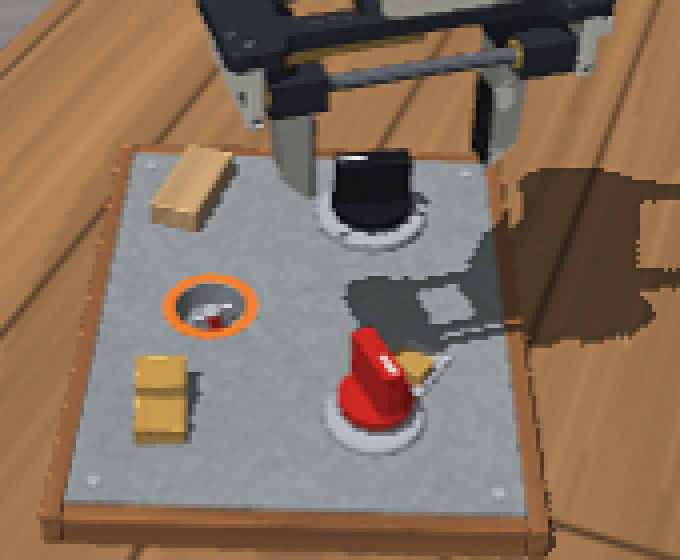

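```bash
python3 - <<'E'
from h import *
c=capture('wrist')
cv2.imwrite('pics/w6c.png',cv2.resize(c['img'][130:230,200:320,::-1],None,fx=6,fy=6,interpolation=3))
E
```

```text
(no output)
```

View pics/w6c.png

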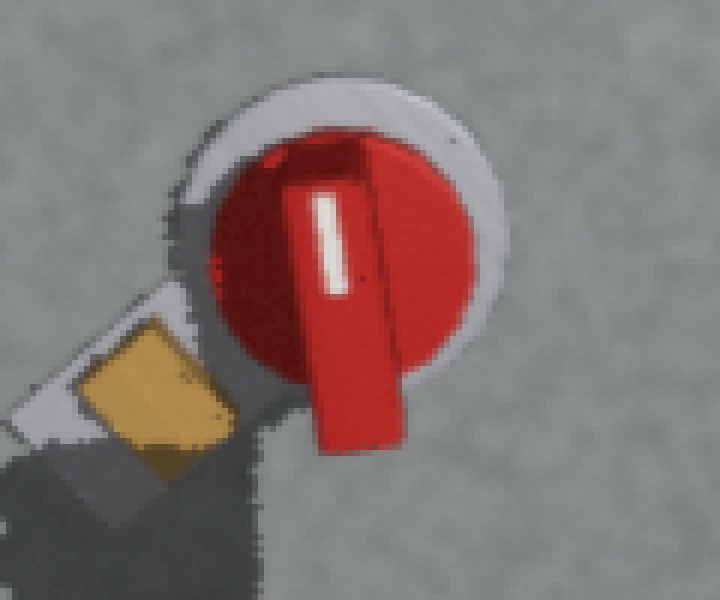

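```bash
python3 -c "
from h import *
print(close_job())"
```

```text
the job is handed in; nothing more can be done
None
```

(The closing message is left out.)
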